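# Set out the stacked bisque ware on its kiln supports for spraying

### The job

The bisque-fired serving set stands in one stack on the small plywood board and has to be set out for glaze spraying: working from the top down, one piece at a time, stand the pink cup on the three-armed star stilt, then the dark brown square dish on the four-armed cross stilt, squared up with its square batt, then the white oval dish lengthways on the four pins of the oval batt, and last the terracotta tray lengthways on the two ridge bars of the long batt. Each piece stands upright and centred on its own support, is lowered onto it rather than dropped, and is never tipped over. Leave the two grey unfired cups on the bench where they stand: they are fragile.

Things in the scene. Friction and masses are not known exactly. Their poses are not given: they have to be found in the camera images.
- cup: Loose pink bisque cup with a dark slate band, top of the stack: round, upright wall 40 mm in diameter, 46 mm high, open at the top, on a narrower foot 30 mm in diameter, 8 mm high; about 70 g. Origin: centre of its underside, z up. At the start its foot stands in the square dish's well, its underside 20 mm above the square dish's.
- square_dish: Loose dark brown square dish, second in the stack: upright walls 52 x 52 mm from 10 to 26 mm above its underside (26 mm high in all), below them a foot 36 x 36 mm, 10 mm high; well 42 x 42 mm, 6 mm deep; about 90 g. Origin: centre of its underside, x and y along its edges, z up. It starts in the oval dish's well, its underside 20 mm above the oval dish's.
- oval_dish: Loose white round-ended dish, third: 100 mm long (x), 56 mm wide (y), upright sides, straight for the middle 44 mm, from 10 to 26 mm above its underside (26 mm high); foot below 80 x 40 mm, 10 mm high; well 90 x 46 mm, 6 mm deep; about 150 g. Origin: centre of underside, z up. It starts in the tray's well, underside 8 mm above the tray's, level 8 mm below the tray's rim.
- tray: Loose terracotta tray at the bottom of the stack: 150 mm long (x), 64 mm wide (y), 16 mm high, upright sides, flat underside; well 138 x 52 mm, 8 mm deep; about 200 g. Origin: centre of its underside, x along its length, z up. At the start it stands on a fixed plywood board 175 x 90 mm, 10 mm thick.
- star_support: Place for the cup (fixed): round grey-buff batt 76 mm in diameter, 8 mm thick, with a white three-armed star stilt on it, arms 31 mm long from the centre, 7 mm wide. Flat arm tops 20 mm above the bench: the cup's underside rests there. Origin at the centre of the batt's underside (bench level), z up.
- cross_support: Place for the square dish (fixed): square grey-buff batt 76 x 76 mm, 8 mm thick, with a white four-armed cross stilt whose 7 mm wide arms point to the batt's corners, 32 mm from the centre. Flat arm tops 20 mm above the bench: the dish's underside rests there, with the dish's edges parallel to the batt's. Origin at the centre of the batt's underside (bench level), x and y along its edges, z up.
- pin_support: Place for the oval dish (fixed): oval (round-ended) grey-buff batt 116 mm long (x) and 72 mm wide (y), 8 mm thick, with four white pins in a rectangle of 56 mm (x) by 28 mm (y). Pin tops 20 mm above the bench: the dish's underside rests there, its length along the batt's x (either way round). Origin at the centre of the batt's underside (bench level), z up.
- bar_support: Place for the tray (fixed): long grey-buff batt 166 mm (x) by 80 mm (y), 8 mm thick, with two white ridge bars across it at x = -45 and +45 mm, each 56 mm long (along y). Ridges 20 mm above the bench: the tray's underside rests there, its length along the batt's x (either way round). Origin at the centre of the batt's underside (bench level), z up.
- raw_cup_a: Loose unfired grey clay cup, 56 mm in diameter at the rim, 58 mm high, on the bench; fragile, to be left where it stands. Origin at the centre of its underside, z up.
- raw_cup_b: A second loose unfired grey clay cup, the same as the first; to be left where it stands.
Mind the look-alikes: they are no part of the job. Leave any green or purple look-alike of the oval_dish alone.

How it is judged:
By the outcome, as a careful person would: the job done as asked, in the order asked, and still so for the second after the job is handed in, with the robot touching nothing.
It also fails if it takes over 115 s, if anything falls off the work surface, if the arm or the gripper's body presses on something with over 40 N, if the wrist force passes 120 N, or if a joint passes its speed limit or range.

### The arm

A 6-joint arm with a two-finger parallel gripper is mounted at the origin on the work surface. World frame = base frame: x ahead of the robot, y to its left, z up, the work surface at z = 0. Lengths are in m, angles in degrees, forces in N, time in s.
With the tool pointing down it reaches from about 0.25 to 0.725 m from the base axis. Payload 9.7 kg.
Tool frame: the origin (TCP) lies midway between the tips of the shut fingers; the grasp point (between the pads) lies 19 mm behind it; z points along the fingers, y is the line along which they close (so a half turn about z gives the same grasp; the last joint's range is limited). The gripper opens to 85 mm and grips with 20 to 120 N. Pads are 22 mm wide; open, the fingers measure 114 mm over their backs; the gripper's body (76 mm by 85 mm) begins 54 mm behind the grasp point. The pads swing forward as they close: fully open they stand 13 mm farther back than shut.
Start: joints at [65.145, 4.979, 10.078, 95.1, 0, 90], TCP at [0.231, 0.499, 0.231] pointing down, gripper open.
Joint ranges: [-179.16, 179.16], [-48.56, 103.87], [-65.8, 70.77], [-126.05, 130.52], [-82.76, 87.17], [-180, 180]. Speed limits (degrees/s): [127.2, 127.2, 147.25, 180, 180, 180].

### API

Orientations are given as [roll, pitch, yaw] about the fixed x, y, z axes, in that order (R = Rz(yaw) Ry(pitch) Rx(roll)).
In Python, from workcell import * gives the robot as it stands.
- The arm moves only by the tool servo_tool, never from a script. Its argument "moves" is a list of rows, each a list of 4 numbers: the shift along the world's x, y, z in cm, then the turn about the world's z in rad. A call has 1 to 20 rows; each row is the pose to reach, as a shift and turn from the pose commanded when the call began; what a row does not reach only later rows make up. A row lasts 1/12 s, in which the tool goes at most 41.7 mm and 7.16 degrees, less where a joint would pass 70% of its speed; a pose out of reach is approached as far as the arm can. A call with a gripper value outside its range is refused whole. "claw" is the closure, from 0 (fully open) to 1 (shut), set as the call begins (left out, the last holds). The fingers move at their own pace and stop on an object; "force" is the grip in N (left out, the last holds). Time passes only in rows, so rows that repeat a pose let the fingers close. It gives the time, the measured TCP pose, the force, the opening and the grip force at its end, in the units of the state.
- get_obs(): the state, without advancing time (a new reading comes with each control period).
- camera(name): name is "scene" or "side" or "wrist"; returns the picture (384x512x3 uint8, red, green, blue); there is no depth.
- get_calibration(name): a dict with "fx", "fy", "cx", "cy" (pixels), "rvec" (rotation vector, rad) and "tvec" (3), from world to camera coordinates, as OpenCV has them; the wrist camera has in their place "tool_from_camera" (4x4, takes a point from camera to tool coordinates, whose origin is the TCP and whose axes are the flange's). Camera axes: x right, y down, z forward; pixel columns grow to the right and rows downward; lengths in m; the calibration is good to about 2 mm. A picture is of the moment at which its call begins: read the wrist's pose just before it. get_calibration takes no time and is no camera call.
- job_done(): hands the job in; it is judged then, once.
The state is a dict: "time": time; "q": joint angles; "qd": joint speeds; "joint_efforts": joint torques, N m; "ee_pos": TCP position; "tcp_rot": TCP orientation; "wrist_force": force on the tool from outside, world axes, zero at the start; "torque": the same for the moment, N m; "opening": finger opening in m; "grasp_force": force on a finger pad.
Only numpy, scipy, OpenCV 4.12 (cv2) and the standard library are available. Lean on these libraries where they do the work, as an engineer would, in place of code of your own. Each camera call takes 0.05 s, during which the arm holds its last target. There are 200 camera calls.

## Working session

There is one attempt and no reset: what is moved stays moved. The work goes in short steps, Python scripts to look and compute and a tool call to move; the robot and the scene stay as the last step left them, time stands still between calls to the robot, and variables do not carry over. Pictures are saved under pics/ and viewed, at most 14 in all, crops included, and the job is handed in when it is done.

Besides the shell and the picture viewer there is one more tool, called after "Request:" as name(argument=value, ...), one argument or row to a line, values as JSON. servo_tool: Moves the arm, as the interface text tells. Its arguments: {"type":"object","properties":{"moves":{"type":"array","items":{"type":"array","items":{"type":"number"}}},"claw":{"type":"number"},"force":{"type":"number"}},"required":["moves"]}

```bash
mkdir -p pics; ls; cat > h.py <<'E'
from workcell import *
import numpy as np, cv2
from scipy.spatial.transform import Rotation as R
def snap(n,f):
    im=camera(n); cv2.imwrite('pics/'+f,im[:,:,::-1]); return im
def ray(n,u,v,obs=None):
    c=get_calibration(n); d=np.array([(u-c['cx'])/c['fx'],(v-c['cy'])/c['fy'],1.])
    if n=='wrist':
        o=obs; T=np.array(c['tool_from_camera']); Rt=R.from_euler('xyz',o['tcp_rot'],degrees=True).as_matrix()
        return Rt@T[:3,3]+np.array(o['ee_pos']), Rt@T[:3,:3]@d
    Rc=cv2.Rodrigues(np.array(c['rvec'],float))[0]; return -Rc.T@np.array(c['tvec']).ravel(), Rc.T@d
def at(n,u,v,z,obs=None):
    p,d=ray(n,u,v,obs); return p+d*(z-p[2])/d[2]
def proj(n,P,obs=None):
    c=get_calibration(n); P=np.atleast_2d(P)
    if n=='wrist':
        T=np.array(c['tool_from_camera']); Rt=R.from_euler('xyz',obs['tcp_rot'],degrees=True).as_matrix()
        Rw=Rt@T[:3,:3]; o=Rt@T[:3,3]+np.array(obs['ee_pos']); q=(P-o)@Rw
    else:
        Rc=cv2.Rodrigues(np.array(c['rvec'],float))[0]; q=P@Rc.T+np.array(c['tvec']).ravel()
    return np.c_[c['fx']*q[:,0]/q[:,2]+c['cx'],c['fy']*q[:,1]/q[:,2]+c['cy']]
E
python3 - <<'E'
from h import *
o=get_obs();print(o)
a=snap('scene','a.png');b=snap('side','b.png');
for n in('scene','side'):print(n,ray(n,256,192))
print(get_calibration('wrist'))
for n,i in(('a',a),('b',b)):cv2.imwrite(f'pics/{n}2.png',cv2.resize(i[:,:,::-1],(800,600),interpolation=cv2.INTER_CUBIC))
E
```

```text
pics
{'time': 0.0, 'q': array([6.51451168e+01, 5.01147586e+00, 1.00350074e+01, 9.51013553e+01,
       3.64801258e-04, 9.00000402e+01]), 'qd': array([-0.03172472, -0.07520207,  0.00065769, -0.04349257,  0.10004759,
        0.02348797]), 'joint_efforts': array([ 2.20365691e-03, -5.20372224e+01,  4.64815736e+01,  1.57970935e-02,
        1.13102753e-04,  2.63517830e-05]), 'ee_pos': array([0.23107467, 0.49884025, 0.23058444]), 'tcp_rot': array([-1.79922176e+02, -3.64746381e-04,  1.55145076e+02]), 'wrist_force': array([-0.05854751,  0.39415349, -0.7270452 ]), 'torque': array([0.00121037, 0.0171605 , 0.01511392]), 'grasp_force': 0.0, 'opening': 0.0853287715700059}
scene (array([1.25034722, 0.01203179, 1.39848858]), array([-0.54355443, -0.03129888, -0.83882667]))
side (array([0.21162258, 0.91224942, 0.65403087]), array([ 0.19761644, -0.84320163, -0.49999066]))
{'fx': 293.4941652567331, 'fy': 293.4941652567331, 'cx': 258.069647676267, 'cy': 193.1427423488565, 'tool_from_camera': array([[-4.28490130e-04, -9.48492750e-01, -3.16798546e-01,
         8.26060902e-02],
       [ 9.99999216e-01, -3.36659613e-05, -1.25176671e-03,
         2.93421542e-04],
       [ 1.17662632e-03, -3.16798834e-01,  9.48492021e-01,
        -1.42417983e-01],
       [ 0.00000000e+00,  0.00000000e+00,  0.00000000e+00,
         1.00000000e+00]])}
```

View pics/a2.png

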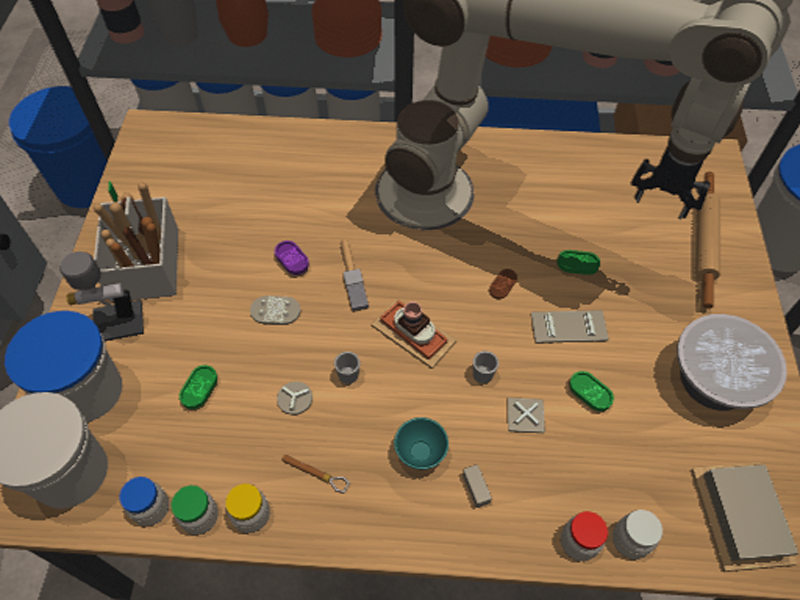

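View pics/b2.png

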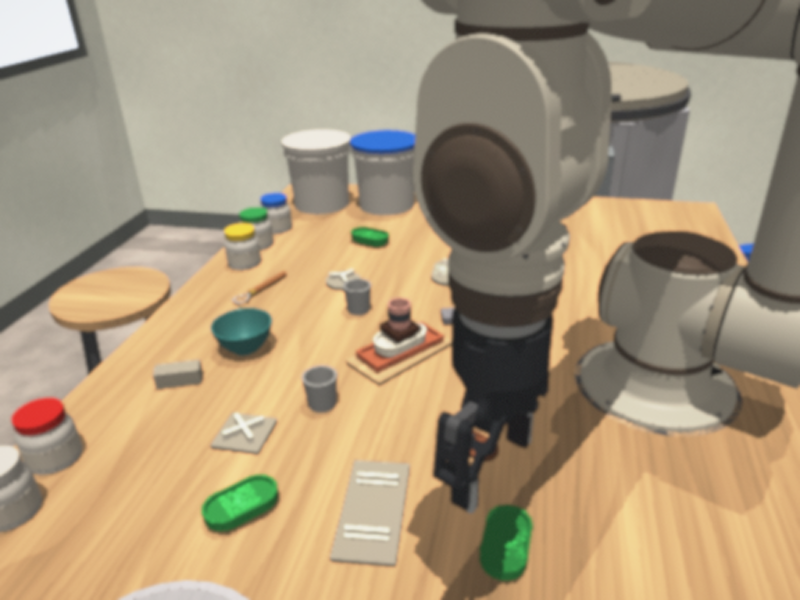

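The scene picture shows the stack at (413,325), star (294,398), cross (526,414), pin batt (275,310) and bar batt (569,326). The raw cups are at (347,368) and (485,367), and look-alikes lie round about. The side view agrees.

```bash
python3 - <<'E'
from h import *
k=.64
for n,u,v,z in [('star',294,398,.014),('cross',526,414,.014),('pin',275,310,.012),('bar',569,326,.012),('rawa_rim',347,358,.058),('rawb_rim',485,358,.058),('cup_rim',413,311,.104),('boardL',371,326,.01),('boardB',433,364,.01),('boardR',455,343,.01),('boardT',397,303,.01),
 ('bar c1',531,312,.008),('bar c2',603,310,.008),('bar c3',607,341,.008),('bar c4',535,343,.008)]:
    print(n,at('scene',u*k,v*k,z).round(3))
im=cv2.imread('pics/a.png')[180:285,150:400]
cv2.imwrite('pics/c.png',cv2.resize(im,(800,336),interpolation=cv2.INTER_CUBIC))
E
```

```text
star [ 0.616 -0.248  0.014]
cross [0.62  0.243 0.014]
pin [ 0.399 -0.324  0.012]
bar [0.396 0.347 0.012]
rawa_rim [ 0.536 -0.141  0.058]
rawb_rim [0.516 0.152 0.058]
cup_rim [ 0.438 -0.007  0.104]
boardL [ 0.425 -0.101  0.01 ]
boardB [0.513 0.043 0.01 ]
boardR [0.457 0.09  0.01 ]
boardT [ 0.359 -0.046  0.01 ]
bar c1 [0.362 0.263 0.008]
bar c2 [0.345 0.429 0.008]
bar c3 [0.427 0.431 0.008]
bar c4 [0.443 0.269 0.008]
```

View pics/c.png

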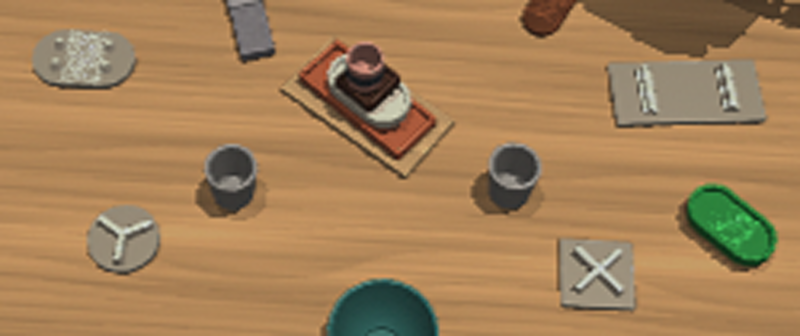

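Request:
servo_tool(
  moves=[
    [21,-50.4,2,-1.695],
    [21,-50.4,2,-1.695],
    [21,-50.4,2,-1.695],
    [21,-50.4,2,-1.695],
    [21,-50.4,2,-1.695],
    [21,-50.4,2,-1.695],
    [21,-50.4,2,-1.695],
    [21,-50.4,2,-1.695],
    [21,-50.4,2,-1.695],
    [21,-50.4,2,-1.695],
    [21,-50.4,2,-1.695],
    [21,-50.4,2,-1.695],
    [21,-50.4,2,-1.695],
    [21,-50.4,2,-1.695],
    [21,-50.4,2,-1.695],
    [21,-50.4,2,-1.695],
    [21,-50.4,2,-1.695],
    [21,-50.4,2,-1.695],
    [21,-50.4,2,-1.695],
    [21,-50.4,2,-1.695],
  ],
)

```text
time: 1.77
ee_pos: [0.441, -0.004, 0.2514]
tcp_rot: [180.0, -0.0, 58.2]
wrist_force: [-0.4, -0.7, -0.4]
opening: 0.0855
grasp_force: 0.0
```

```bash
python3 - <<'E'
from h import *
o=get_obs();print(o['time'],o['q'].round(1),o['ee_pos'],o['tcp_rot'])
np.save('o1.npy',o,allow_pickle=True)
a=snap('wrist','d.png')
cv2.imwrite('pics/d2.png',cv2.resize(a[:,:,::-1],(800,600),interpolation=cv2.INTER_CUBIC))
E
```

```text
1.7667 [ -0.5  -9.3  -1.5  97.8   0.  121.3] [ 0.44099917 -0.00402098  0.25140127] [ 1.79988186e+02 -1.22805392e-02  5.81765748e+01]
```

View pics/d2.png

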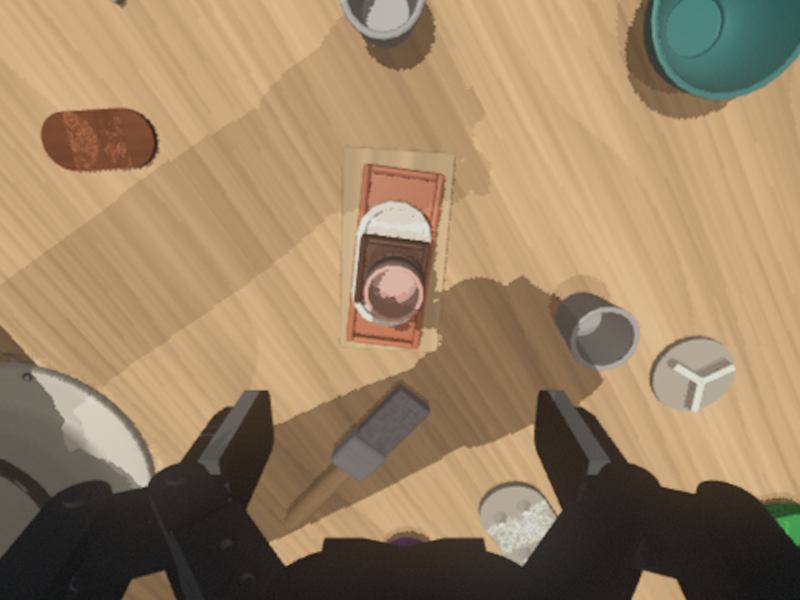

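The wrist view shows the stack with the cup rim centred at (393,292). The tray runs about 4° off the board, and the star is at (696,376).

```bash
python3 - <<'E'
from h import *
a=cv2.imread('pics/d.png')
c=cv2.resize(a[85:235,208:303],None,fx=4,fy=4,interpolation=cv2.INTER_CUBIC)
s=cv2.resize(a[205:275,410:480],None,fx=5.5,fy=5.5,interpolation=cv2.INTER_CUBIC)
s=cv2.copyMakeBorder(s,0,600-s.shape[0],0,0,cv2.BORDER_CONSTANT);cv2.imwrite('pics/e.png',np.hstack([c,s]));print(c.shape,s.shape)
E
```

```text
(600, 380, 3) (600, 385, 3)
```

View pics/e.png

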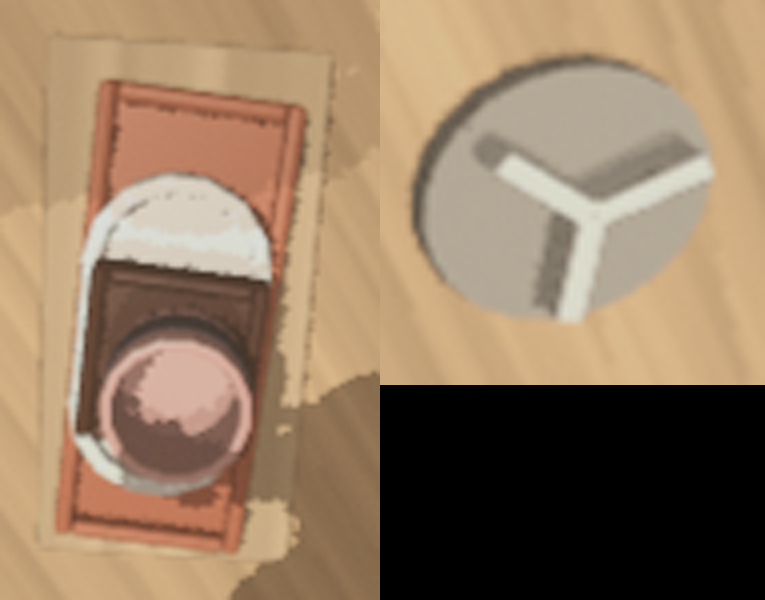

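The enlarged crop shows the cup rim centre at about (177,408), tray corners at (100,80), (305,105), (240,552) and (57,532), and the star hub at (592,212).

```bash
python3 - <<'E'
from h import *
o=np.load('o1.npy',allow_pickle=True).item()
g=lambda x,y,z:at('wrist',208+(x+.5)/4-.5,85+(y+.5)/4-.5,z,o)[:2]
s=lambda x,y,z:at('wrist',410+(x-380+.5)/5.5-.5,205+(y+.5)/5.5-.5,z,o)[:2]
print('cup',g(177,408,.104),'rim w',g(99,408,.104),g(254,408,.104))
t=[g(*p,.026) for p in[(100,80),(305,105),(240,552),(57,532)]];t=np.array(t);print('tray',t.mean(0),t)
an=lambda d:np.degrees(np.arctan2(d[1],d[0]))
print(an(t[0]-t[3]),an(t[1]-t[2]),np.linalg.norm(t[0]-t[3]),np.linalg.norm(t[1]-t[0]))
q=[g(*p,.064) for p in[(97,262),(271,280),(77,433)]];print('sq',(q[1]+q[2])/2,an(q[1]-q[0])+90,an(q[0]-q[2]),np.linalg.norm(q[1]-q[0]))
print('star',s(592,212,.02),[s(*p,.02) for p in[(505,160),(712,165),(568,320)]])
print('batt',s(568,190,.008))
E
```

```text
cup [ 0.43013861 -0.00720893] rim w [0.41301285 0.00342974] [ 0.44704493 -0.01771129]
tray [ 0.42885611 -0.00459202] [[ 0.45122145  0.07247332]
 [ 0.49983838  0.03375722]
 [ 0.40668228 -0.08188813]
 [ 0.35768232 -0.04271048]]
50.92043833582261 51.14742285546145 0.14838085040460885 0.06214935301142084
sq [ 0.42965353 -0.0037223 ] 52.19658018490372 49.91721081696829 0.0495105609725042
star [ 0.60737659 -0.24730788] [array([ 0.59370197, -0.22127127]), array([ 0.63827154, -0.2506283 ]), array([ 0.59065582, -0.27466924])]
batt [ 0.60825007 -0.24771854]
```

Request:
servo_tool(
  moves=[
    [-1.1,-0.25,-3,-0.125],
    [-1.1,-0.25,-7,-0.125],
    [-1.1,-0.25,-11,-0.125],
    [-1.1,-0.25,-14,-0.125],
    [-1.1,-0.25,-16,-0.125],
    [-1.1,-0.25,-17.2,-0.125],
    [-1.1,-0.25,-17.9,-0.125],
    [-1.1,-0.25,-17.9,-0.125],
  ],
)

```text
time: 2.48
ee_pos: [0.4299, -0.0073, 0.0717]
tcp_rot: [-180.0, 0.0, 50.9]
wrist_force: [-0.4, 0.1, -0.6]
opening: 0.0857
grasp_force: 0.0
```

Request:
servo_tool(
  moves=[
    [0,0,0,0],
    [0,0,0,0],
    [0,0,0,0],
    [0,0,0,0],
    [0,0,0,0],
    [0,0,0,0],
    [0,0,0,0],
    [0,0,0,0],
    [0,0,0,0],
    [0,0,0,0],
    [0,0,0,0],
    [0,0,0,0],
  ],
  claw=1,
  force=25,
)

```text
time: 3.48
ee_pos: [0.4309, -0.0075, 0.0734]
tcp_rot: [179.9, -0.1, 50.9]
wrist_force: [0.1, 0.3, 5.8]
opening: 0.0393
grasp_force: 25.0
```

Request:
servo_tool(
  moves=[
    [0,0,0.3,0],
    [0,0,0.8,0],
    [0,0,1.6,0],
    [0,0,3,0],
    [0,0,5,0],
    [0,0,8,0],
    [0,0,8,0],
  ],
)

```text
time: 4.07
ee_pos: [0.4319, -0.0075, 0.1578]
tcp_rot: [179.7, -0.2, 50.9]
wrist_force: [0.7, -0.9, 0.3]
opening: 0.0391
grasp_force: 25.4
```

```bash
python3 - <<'E'
from h import *
o=get_obs();print(o['ee_pos'],o['tcp_rot'],o['wrist_force'],o['opening'],o['q'].round(1))
np.save('o2.npy',o,allow_pickle=True)
a=snap('wrist','f.png');b=snap('side','g.png')
cv2.imwrite('pics/f2.png',np.hstack([cv2.resize(a[60:360,110:410,::-1],(500,500),interpolation=cv2.INTER_CUBIC),cv2.resize(b[150:270,190:310-48,::-1],(300,500),interpolation=cv2.INTER_CUBIC)]))
E
```

```text
[ 0.43188839 -0.00746104  0.15782176] [179.70684721  -0.22891325  50.87026005] [ 0.65319145 -0.9399442   0.26369216] 0.03909734075320292 [ -1.  -12.5 -14.6  87.5  -0.  128.1]
```

View pics/f2.png

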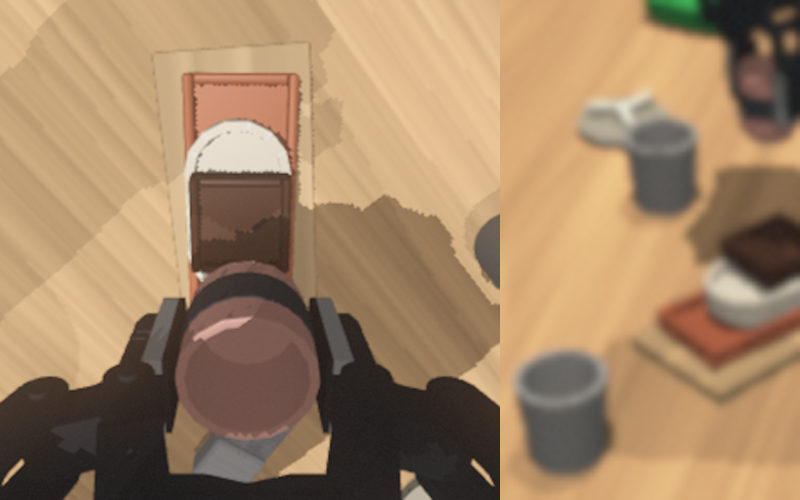

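The wrist view shows the cup held upright between the pads, with the rest of the stack undisturbed and the square aligned with the tray. Carrying the cup to the star next.

Request:
servo_tool(
  moves=[
    [2,-2.7,0,0],
    [5,-6.8,0,0],
    [8,-10.9,0,0],
    [11,-15,0,0],
    [14,-19.1,0,0],
    [16,-21.9,-1,0],
    [17.2,-23.5,-2.5,0],
    [17.6,-24.05,-4,0],
    [17.6,-24.05,-4,0],
    [17.6,-24.05,-4,0],
    [17.6,-24.05,-4,0],
  ],
)

```text
time: 5.08
ee_pos: [0.6056, -0.2474, 0.112]
tcp_rot: [-179.9, 0.0, 50.9]
wrist_force: [0.7, 0.6, 0.2]
opening: 0.0392
grasp_force: 25.6
```

```bash
python3 - <<'E'
from h import *
o=get_obs();print(o['ee_pos'],o['tcp_rot'],o['wrist_force'],o['opening'],o['q'].round(1))
np.save('o3.npy',o,allow_pickle=True)
a=snap('wrist','h.png');s=snap('scene','i.png')
P=proj('scene',[[.608,-.248,.02]])[0].astype(int);print(P)
cv2.imwrite('pics/h2.png',np.hstack([cv2.resize(a[60:360,110:410,::-1],(500,500),interpolation=cv2.INTER_CUBIC),cv2.resize(s[P[1]-50:P[1]+50,P[0]-30:P[0]+30,::-1],(300,500),interpolation=cv2.INTER_CUBIC)]))
E
```

```text
[ 0.60560168 -0.24736931  0.11196945] [-1.79916833e+02  1.58822615e-02  5.08726368e+01] [0.68862225 0.57483365 0.1798185 ] 0.03915890271369105 [-22.2  18.7  12.9  84.3   0.  106.9]
[188 251]
```

View pics/h2.png

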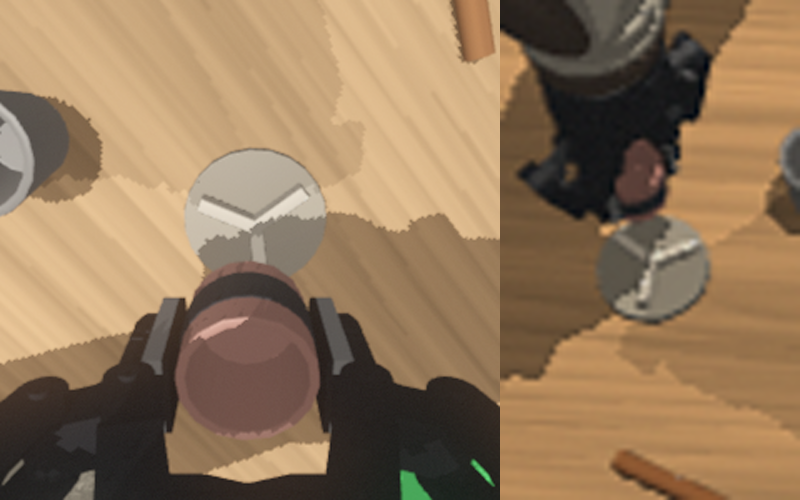

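The wrist view shows the star hub at (253,217) and batt edges at x 184 to 326. The cup is held upright.

```bash
python3 - <<'E'
from h import *
o=np.load('o3.npy',allow_pickle=True).item()
k=500/300
f=lambda x,y,z:at('wrist',110+x/k-.3,60+y/k-.3,z,o)
print(f(253,217,.02),f(255,148,.008),f(184,215,.008),f(326,215,.008))
# cup check: rim centre & edges at z of rim = tcp-.0154+.046
z=o['ee_pos'][2]-.0154+.046
print(f(248,372,z),f(175,372,z),f(320,372,z),f(248,437,z))
for d in(0,.01): print('scene',at('scene',188-30+(655-500)/5,251-50+262/5,.02))
E
```

```text
[ 0.61046919 -0.2439397   0.02      ] [ 0.63194075 -0.21915869  0.008     ] [ 0.58051351 -0.22314885  0.008     ] [ 0.63874502 -0.27051508  0.008     ]
[ 0.60593722 -0.2455333   0.14256945] [ 0.59070835 -0.2331605   0.14256945] [ 0.62094988 -0.25773043  0.14256945] [ 0.59229966 -0.26229928  0.14256945]
scene [ 0.61410724 -0.24493256  0.02      ]
scene [ 0.61410724 -0.24493256  0.02      ]
```

```bash
cat >> h.py <<'E'
def ring(c,r,z): 
    t=np.linspace(0,2*np.pi,72); return np.c_[c[0]+r*np.cos(t),c[1]+r*np.sin(t),0*t+z]
E
python3 - <<'E'
from h import *
k=500/300
for f,x0,y0 in (('o3.npy',110,60),('o1.npy',0,0)):
  o=np.load(f,allow_pickle=True).item(); kk=k if x0 else 1
  for c in [(.6077,-.248),(.609,-.2465),(.6105,-.244)]:
    p=(proj('wrist',ring(c,.038,.008),o)-[x0,y0])*kk; h=(proj('wrist',[[*c,.02]],o)-[x0,y0])*kk
    print(f,c,'x',p[:,0].min(),p[:,0].max(),'y',p[:,1].min(),p[:,1].max(),'hub',h)
# image segmentation of batt in d.png (orig): crop measured edges
print('d crop: x',410+(413-380)/5.5,410+(715-380)/5.5,'y',205+57/5.5,205+322/5.5,'hub',410+(592-380)/5.5,205+212/5.5)
E
```

```text
o3.npy (0.6077, -0.248) x 181.30904185299732 324.8315364724361 y 146.8508160018735 283.35665047087105 hub [[253.28523853 225.69467933]]
o3.npy (0.609, -0.2465) x 181.26438077406277 325.13870553390643 y 142.92676987196478 280.1019594074434 hub [[253.42263874 221.98371584]]
o3.npy (0.6105, -0.244) x 180.23959411411147 324.62819612300706 y 137.18293033523946 275.3401988306046 hub [[252.6228456  216.55164254]]
o1.npy (0.6077, -0.248) x 417.12021177015424 470.0692427777185 y 215.4004919178074 262.02814511797243 hub [[448.49432973 243.29401606]]
o1.npy (0.609, -0.2465) x 417.56324069475164 470.59409320541795 y 214.1258671852592 260.88919720382063 hub [[448.99824531 242.06314244]]
o1.npy (0.6105, -0.244) x 417.8763670319452 471.02586364151466 y 212.22320863441894 259.1894245797506 hub [[449.39126157 240.22581106]]
d crop: x 416.0 470.9090909090909 y 215.36363636363637 263.54545454545456 hub 448.54545454545456 243.54545454545456
```

Request:
servo_tool(
  moves=[
    [0.25,0,-2,0],
    [0.25,0,-4,0],
    [0.25,0,-5.5,0],
    [0.25,0,-6.5,0],
    [0.25,0,-7,0],
    [0.25,0,-7.3,0],
    [0.25,0,-7.4,0],
    [0.25,0,-7.5,0],
    [0.25,0,-7.55,0],
    [0.25,0,-7.6,0],
    [0.25,0,-7.6,0],
  ],
)

```text
time: 6.1
ee_pos: [0.6088, -0.248, 0.0367]
tcp_rot: [180.0, -0.0, 50.9]
wrist_force: [-0.0, -0.6, 0.0]
opening: 0.0393
grasp_force: 25.6
```

Request:
servo_tool(
  moves=[
    [0,0,-0.05,0],
    [0,0,-0.1,0],
    [0,0,-0.15,0],
    [0,0,-0.2,0],
    [0,0,-0.2,0],
  ],
)

```text
time: 6.52
ee_pos: [0.6088, -0.248, 0.0355]
tcp_rot: [179.9, -0.0, 50.9]
wrist_force: [-3.2, 0.5, 6.8]
opening: 0.0392
grasp_force: 26.2
```

Request:
servo_tool(
  moves=[
    [0,0,0.08,0],
    [0,0,0.08,0],
    [0,0,0.08,0],
    [0,0,0.08,0],
    [0,0,0.08,0],
    [0,0,0.08,0],
    [0,0,1,0],
    [0,0,3,0],
    [0,0,6,0],
    [0,0,9,0],
    [0,0,12,0],
    [0,0,14,0],
    [0,0,14,0],
  ],
  claw=0,
)

```text
time: 7.6
ee_pos: [0.6101, -0.2485, 0.1807]
tcp_rot: [179.6, -0.1, 50.9]
wrist_force: [1.1, 0.2, 0.2]
opening: 0.0853
grasp_force: 0.0
```

```bash
python3 - <<'E'
from h import *
o=get_obs();print(o['time'],o['ee_pos'],o['tcp_rot'],o['wrist_force'],o['opening'])
np.save('o4.npy',o,allow_pickle=True)
a=snap('wrist','j.png')
p=proj('wrist',[[.6085,-.2473,.02]],o)[0].astype(int);print(p)
c=a[p[1]-70:p[1]+60,p[0]-75:p[0]+75,::-1]
cv2.imwrite('pics/j2.png',cv2.resize(c,None,fx=4,fy=4,interpolation=cv2.INTER_CUBIC))
E
```

```text
7.6 [ 0.61010227 -0.24852068  0.18072658] [ 1.79566763e+02 -1.32407221e-01  5.08659628e+01] [1.12326401 0.19352631 0.22313012] 0.08530804582935865
[256 175]
```

View pics/j2.png

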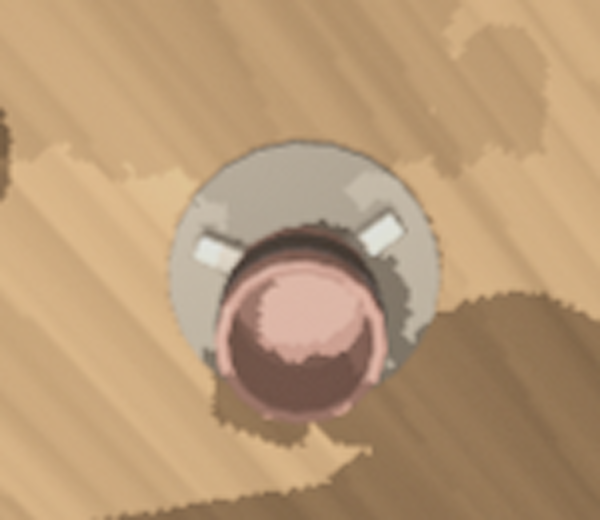

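The cup stands upright on the star: rim centre at (302,338), batt edges at x 168 to 441 and top at 142. Next is a tour over the pin batt, stack, bar and cross to take close pictures.

Request:
servo_tool(
  moves=[
    [-4,-1.5,2,0],
    [-8,-3,4,0],
    [-12,-4.5,4,0],
    [-16,-6,4,0],
    [-19,-7,4,0],
    [-20.9,-7.7,4,0],
    [-20.9,-7.7,4,0],
    [-20.9,-7.7,4,0],
    [-20.9,-7.7,4,0],
    [-20.9,-7.7,4,0],
  ],
)

```text
time: 8.48
ee_pos: [0.4004, -0.3246, 0.2137]
tcp_rot: [-180.0, -0.0, 50.9]
wrist_force: [0.5, 0.9, 0.2]
opening: 0.0854
grasp_force: 0.0
```

```bash
cat > s.py <<'E'
from h import *
import sys
o=get_obs();print(o['time'],o['ee_pos'],o['tcp_rot'],o['q'].round(0))
np.save(sys.argv[1]+'.npy',o,allow_pickle=True);snap('wrist',sys.argv[1]+'.png')
E
python3 s.py pin; python3 - <<'E'
from h import *
o=np.load('o4.npy',allow_pickle=True).item()
c=(.6085,-.2473)
b=(proj('wrist',ring(c,.038,.008),o)-[181,105])*4;r=(proj('wrist',ring(c,.02,.066),o)-[181,105])*4
print(b.min(0),b.max(0),r.min(0),r.max(0))
E
```

```text
8.4833 [ 0.40038997 -0.32456571  0.21373058] [-1.79957458e+02 -9.23140485e-03  5.09206385e+01] [-39.  -0.   3.  93.   0.  90.]
[162.89782754 132.78656597] [437.63332205 399.63245538] [213.6758007 249.3854507] [387.60487886 415.37309351]
```

Request:
servo_tool(
  moves=[
    [0.3,4,0,0],
    [0.6,8,0,0],
    [0.9,12,0,0],
    [1.2,16,0,0],
    [1.5,20,0,0],
    [1.8,24,0,0],
    [2.1,27,0,0],
    [2.5,29.5,0,0],
    [3,31.6,0,0],
    [3,32,0,0],
    [3,32,0,0],
    [3,32,0,0],
    [3,32,0,0],
  ],
)

```text
time: 9.62
ee_pos: [0.4297, -0.0054, 0.2141]
tcp_rot: [-180.0, 0.0, 50.9]
wrist_force: [1.1, -0.1, 0.1]
opening: 0.0854
grasp_force: 0.0
```

```bash
python3 s.py stk
```

```text
9.6167 [ 0.42971606 -0.00538485  0.21412672] [-1.79986938e+02  2.40868721e-02  5.08574518e+01] [ -1. -12.  -8.  94.  -0. 128.]
```

Request:
servo_tool(
  moves=[
    [0,4,0,0.1],
    [0,8,0,0.2],
    [-0.5,12,0,0.3],
    [-1,16,0,0.4],
    [-1.5,20,0,0.5],
    [-2,24,0,0.6],
    [-2.5,28,0,0.7],
    [-3,32,0,0.77],
    [-3.3,34,0,0.77],
    [-3.3,35,0,0.77],
    [-3.3,35,0,0.77],
    [-3.3,35,0,0.77],
    [-3.3,35,0,0.77],
  ],
)

```text
time: 10.75
ee_pos: [0.3972, 0.3437, 0.2144]
tcp_rot: [180.0, 0.0, 94.9]
wrist_force: [0.9, -0.1, 0.6]
opening: 0.0852
grasp_force: 0.0
```

```bash
python3 s.py bar
```

```text
10.75 [0.3972309  0.34368148 0.21441434] [1.79997725e+02 1.74513361e-02 9.48800044e+01] [ 41.   1.   4.  93.  -0. 126.]
```

Request:
servo_tool(
  moves=[
    [3.5,-1.6,0,-0.1],
    [7,-3.2,0,-0.2],
    [10.5,-4.9,0,-0.3],
    [14,-6.5,0,-0.4],
    [17.5,-8.1,0,-0.5],
    [20,-9.3,0,-0.6],
    [21.5,-10,0,-0.7],
    [22,-10.4,0,-0.77],
    [22,-10.4,0,-0.77],
    [22,-10.4,0,-0.77],
    [22,-10.4,0,-0.77],
  ],
)

```text
time: 11.72
ee_pos: [0.6163, 0.2406, 0.2148]
tcp_rot: [180.0, -0.0, 51.0]
wrist_force: [-0.7, 0.7, -0.0]
opening: 0.0852
grasp_force: 0.0
```

```bash
python3 s.py crs; python3 - <<'E'
from h import *
# composite 4 crops, 400x300 each = 200x150 orig at 2x
w=dict(pin=(.399,-.324,.014),stk=(.4295,-.004,.05),bar=(.396,.347,.014),crs=(.615,.243,.014))
T=[]
for n,P in w.items():
    o=np.load(n+'.npy',allow_pickle=True).item();p=proj('wrist',[P],o)[0].astype(int);x=max(0,min(352,p[0]-80));y=max(0,min(264,p[1]-60));print(n,x,y,p)
    T.append(cv2.resize(cv2.imread(f'pics/{n}.png')[y:y+120,x:x+160],(400,300),interpolation=cv2.INTER_CUBIC))
cv2.imwrite('pics/k.png',np.vstack([np.hstack(T[:2]),np.hstack(T[2:])]))
E
```

```text
11.7167 [0.6163098  0.24058733 0.21476217] [ 1.79994734e+02 -1.91932179e-02  5.09663403e+01] [ 21.  21.  27.  96.   0. 150.]
pin 177 107 [257 167]
stk 178 113 [258 173]
bar 178 103 [258 163]
crs 176 105 [256 165]
```

View pics/k.png

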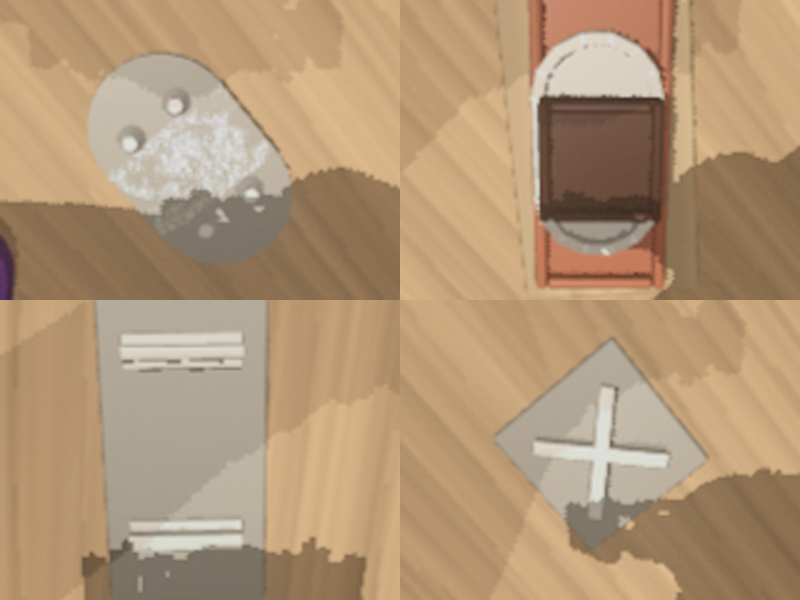

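The composite shows pin tops at (131,143), (176,104), (253,194) and (206,231). The square corners are at (540,97), (663,98), (660,219) and (540,219), ridge centres at (182,346) and (186,532), cross centre at (601,455), and batt corners at (612,338), (494,438), (709,457) and (588,550).

```bash
python3 - <<'E'
from h import *
off=dict(pin=(177,107,0,0),stk=(178,113,400,0),bar=(178,103,0,300),crs=(176,105,400,300))
O={n:np.load(n+'.npy',allow_pickle=True).item() for n in off}
def f(n,pts,z):
    a=off[n];return np.array([at('wrist',a[0]+(x-a[2]+.5)/2.5-.5,a[1]+(y-a[3]+.5)/2.5-.5,z,O[n])[:2] for x,y in pts])
an=lambda d:round(np.degrees(np.arctan2(d[1],d[0])),1)
N=np.linalg.norm
p=f('pin',[(131,143),(176,104),(253,194),(206,231)],.02);print('pin',p.mean(0),an(p[0]-p[3]),an(p[1]-p[2]),an(p[1]-p[0]),N(p[0]-p[3]),N(p[1]-p[2]),N(p[1]-p[0]))
q=f('stk',[(540,97),(663,98),(660,219),(540,219)],.064);print('sq',q.mean(0),an(q[0]-q[3]),an(q[1]-q[2]),an(q[0]-q[1]),an(q[3]-q[2]),N(q[0]-q[3]),N(q[0]-q[1]))
b=f('bar',[(121,346),(243,346),(129,532),(243,532)],.02);print('bar',b.mean(0),an(b[0]+b[1]-b[2]-b[3]),an(b[0]-b[1])-90,an(b[2]-b[3])-90,N(b[0]+b[1]-b[2]-b[3])/2,N(b[0]-b[1]),N(b[2]-b[3]))
e=f('bar',[(97,302),(106,490),(267,302),(265,550)],.008);print(an(e[0]-e[1]),an(e[2]-e[3]))
c=f('crs',[(608,386),(596,517),(534,447),(669,461),(601,455)],.02);k=f('crs',[(612,338),(588,550),(494,438),(709,457)],.008)
print('crs',c[:4].mean(0),c[4],an(c[0]-c[1])-45,an(c[2]-c[3])-45,'batt',k.mean(0),an(k[0]-k[1])-45,an(k[0]-k[2]),an(k[3]-k[1]),an(k[0]-k[3]),N(k[0]-k[1]),N(k[2]-k[3]))
# oval end: long ends 
v=f('stk',[(599,32),(599,254),(532,150)],.044);print('oval',(v[0]+v[1])/2,N(v[0]-v[1]),v)
E
```

```text
pin [ 0.39033087 -0.3263869 ] 89.7 91.0 1.6 0.056062222003608914 0.05643720325849563 0.028054809835423057
sq [ 0.42953162 -0.00363374] 49.3 51.0 140.4 140.8 0.052114419682387864 0.049388929064194446
bar [0.38748017 0.35231327] 95.6 -265.1 -265.1 0.08802585173633633 0.05457712072224673 0.05535418316602061
95.1 96.0
crs [0.61510617 0.24398142] [0.6144337  0.24372795] 0.7000000000000028 89.9 batt [0.61457667 0.24425681] -0.5 0.5 0.2 91.0 0.105636355553696 0.10481977772613135
oval [ 0.42873656 -0.00338943] 0.10009680264187427 [[ 0.46037876  0.03538702]
 [ 0.39709435 -0.04216588]
 [ 0.40549844  0.01466264]]
```

Request:
servo_tool(
  moves=[
    [-2.5,-3.3,0,0],
    [-5,-6.5,0,0],
    [-7.5,-9.8,0,0],
    [-10,-13.1,0,0],
    [-12.5,-16.4,0,0],
    [-15,-19.6,0,0],
    [-17.5,-22.9,-1,0],
    [-18.7,-24.5,-4,0],
    [-18.7,-24.5,-7.5,0],
    [-18.7,-24.5,-11,0],
    [-18.7,-24.5,-14,0],
    [-18.7,-24.5,-16,0],
    [-18.7,-24.5,-16.6,0],
    [-18.7,-24.5,-16.9,0],
    [-18.7,-24.5,-16.9,0],
    [-18.7,-24.5,-16.9,0],
  ],
)

```text
time: 13.1
ee_pos: [0.4305, -0.0038, 0.0468]
tcp_rot: [179.9, -0.1, 50.9]
wrist_force: [-0.4, 0.4, -0.2]
opening: 0.0856
grasp_force: 0.0
```

Request:
servo_tool(
  moves=[
    [0,0,0,0],
    [0,0,0,0],
    [0,0,0,0],
    [0,0,0,0],
    [0,0,0,0],
    [0,0,0,0],
    [0,0,0,0],
    [0,0,0,0],
    [0,0,0,0],
    [0,0,0,0],
  ],
  claw=1,
  force=25,
)

```text
time: 13.93
ee_pos: [0.4302, -0.0039, 0.0462]
tcp_rot: [179.9, -0.1, 50.9]
wrist_force: [-1.4, 0.6, 7.3]
opening: 0.0513
grasp_force: 26.2
```

Request:
servo_tool(
  moves=[
    [0,0,0.3,0],
    [0,0,0.8,0],
    [0,0,1.6,0],
    [0,0,3,0],
    [0,0,5,0],
    [0,0,8,0],
    [1.5,2,9,0.1],
    [4,5.3,9,0.2],
    [6.5,8.7,9,0.3],
    [9,12,9,0.4],
    [11.5,15.4,9,0.5],
    [14,18.7,9,0.6],
    [16.5,22,8,0.688],
    [18,24.1,7,0.688],
    [18.5,24.8,5,0.688],
    [18.5,24.8,3,0.688],
    [18.5,24.8,3,0.688],
    [18.5,24.8,3,0.688],
    [18.5,24.8,3,0.688],
  ],
)

```text
time: 15.52
ee_pos: [0.6149, 0.2438, 0.0769]
tcp_rot: [179.9, -0.0, 90.3]
wrist_force: [-0.4, 0.5, 0.0]
opening: 0.0516
grasp_force: 26.6
```

```bash
python3 s.py c2; python3 - <<'E'
from h import *
o=get_obs();print(o['opening'],o['grasp_force'])
cv2.imwrite('pics/l.png',cv2.resize(cv2.imread('pics/c2.png')[40:360,96:416],(600,600),interpolation=cv2.INTER_CUBIC))
f=lambda c,z,h:[[c[0]+a*h,c[1]+b*h,z] for a,b in((1,1),(1,-1),(-1,-1),(-1,1))]
print('batt pred',((proj('wrist',f((.6148,.244),.008,.038),o)-[96,40])*1.875).round(0).tolist())
e=o['ee_pos'];print('dish foot pred',((proj('wrist',f(e,e[2]-.0082+.010,.026),o)-[96,40])*1.875).round(0).tolist())
print('dish rim pred',((proj('wrist',f(e,e[2]-.0082+.026,.026),o)-[96,40])*1.875).round(0).tolist())
E
```

```text
15.5167 [0.61492016 0.24383488 0.07685402] [ 1.79942276e+02 -1.85596091e-02  9.02649556e+01] [ 22.  20.  11.  81.  -0. 111.]
0.05139234825838302 26.61289393901825
batt pred [[403.0, 222.0], [392.0, 395.0], [217.0, 394.0], [208.0, 222.0]]
dish foot pred [[402.0, 319.0], [392.0, 477.0], [221.0, 477.0], [213.0, 318.0]]
dish rim pred [[413.0, 343.0], [401.0, 515.0], [213.0, 514.0], [203.0, 342.0]]
```

View pics/l.png

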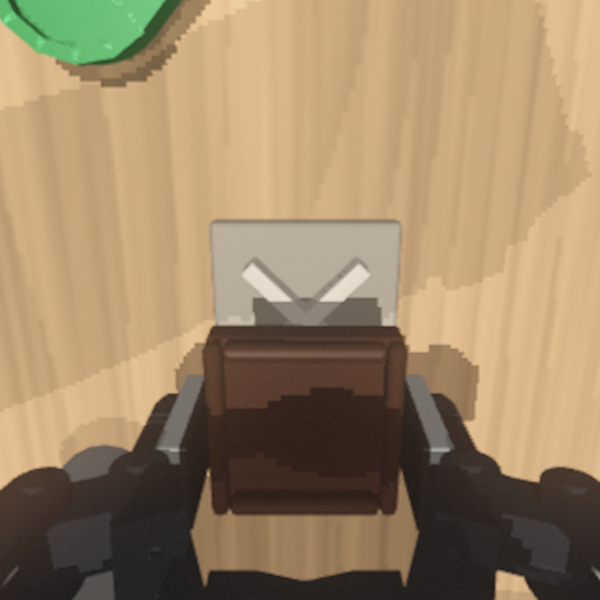

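The square dish is held level and squared with the batt: batt top edge at y 220, x 211 to 401, and dish rim x 203 to 407. Both match the prediction within about 1 mm.

Request:
servo_tool(
  moves=[
    [0,0,-1.5,0],
    [0,0,-3,0],
    [0,0,-4,0],
    [0,0,-4.4,0],
    [0,0,-4.6,0],
    [0,0,-4.7,0],
    [0,0,-4.75,0],
    [0,0,-4.8,0],
    [0,0,-4.85,0],
    [0,0,-4.9,0],
    [0,0,-4.9,0],
  ],
)

```text
time: 16.48
ee_pos: [0.6151, 0.2442, 0.0283]
tcp_rot: [179.9, -0.0, 90.3]
wrist_force: [-2.6, -1.7, 8.7]
opening: 0.0515
grasp_force: 27.7
```

Request:
servo_tool(
  moves=[
    [0,0,0.08,0],
    [0,0,0.08,0],
    [0,0,0.08,0],
    [0,0,0.08,0],
    [0,0,0.08,0],
    [0,0,0.08,0],
    [0,0,1,0],
    [0,0,3,0],
    [0,0,6,0],
    [0,0,9,0],
    [0,0,12,0],
    [0,0,15,0],
    [0,0,17,0],
    [0,0,17,0],
    [0,0,17,0],
  ],
  claw=0,
)

```text
time: 17.73
ee_pos: [0.6152, 0.2443, 0.1983]
tcp_rot: [179.8, -0.1, 90.3]
wrist_force: [0.6, -0.5, -0.2]
opening: 0.0854
grasp_force: 0.0
```

```bash
python3 s.py c3
```

```text
17.7333 [0.61524896 0.24430484 0.19827626] [ 1.79835425e+02 -6.63732968e-02  9.02862577e+01] [ 22.  20.  24.  94.   0. 111.]
```

Request:
servo_tool(
  moves=[
    [-2.5,-3.3,0,-0.1],
    [-5,-6.7,0,-0.2],
    [-7.5,-10,0,-0.3],
    [-10,-13.4,0,-0.4],
    [-12.5,-16.7,0,-0.5],
    [-15,-20,0,-0.6],
    [-17.5,-23.4,0,-0.688],
    [-18.5,-24.8,0,-0.688],
    [-18.5,-24.8,0,-0.688],
    [-18.5,-24.8,0,-0.688],
    [-18.5,-24.8,0,-0.688],
  ],
)

```text
time: 18.7
ee_pos: [0.4297, -0.0037, 0.1956]
tcp_rot: [-180.0, 0.0, 50.9]
wrist_force: [0.5, 0.0, -0.4]
opening: 0.0856
grasp_force: 0.0
```

```bash
python3 s.py st2; python3 - <<'E'
from h import *
w=dict(c3=(.615,.244,.03),st2=(.4295,-.004,.04))
T=[]
for n,P in w.items():
    o=np.load(n+'.npy',allow_pickle=True).item();p=proj('wrist',[P],o)[0].astype(int);x=p[0]-67;y=p[1]-85;print(n,x,y,p)
    T.append(cv2.resize(cv2.imread(f'pics/{n}.png')[y:y+170,x:x+130],None,fx=3,fy=3,interpolation=cv2.INTER_CUBIC))
cv2.imwrite('pics/m.png',np.hstack(T))
E
```

```text
18.7 [ 0.42972549 -0.00368567  0.19557037] [-1.79955516e+02  2.19868002e-02  5.08701062e+01] [ -0. -12. -10.  92.   0. 129.]
c3 191 88 [258 173]
st2 192 91 [259 176]
```

View pics/m.png

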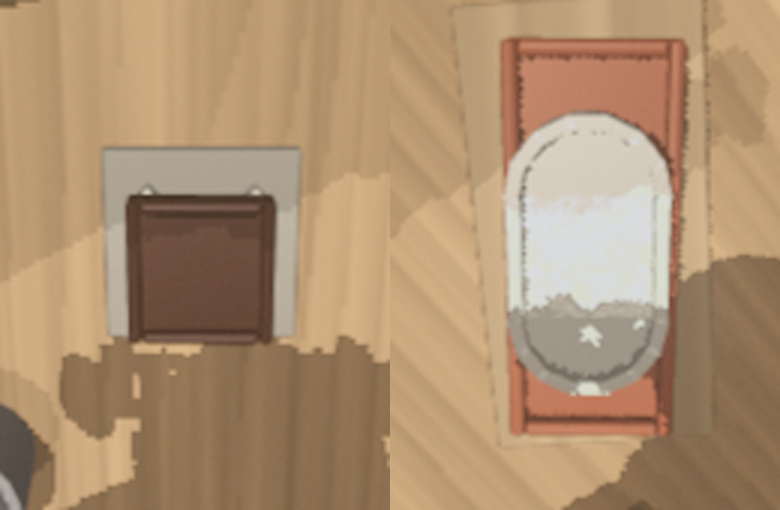

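The square dish sits centred and squared on the cross batt. In the right half the oval spans x 505 to 671, y 113 to 396, and the tray corners are at (502,40), (685,40), (672,435) and (510,435).

```bash
python3 - <<'E'
from h import *
o=np.load('st2.npy',allow_pickle=True).item()
f=lambda pts,z:np.array([at('wrist',192+(x-390+.5)/3-.5,91+(y+.5)/3-.5,z,o)[:2] for x,y in pts])
an=lambda d:round(np.degrees(np.arctan2(d[1],d[0])),1);N=np.linalg.norm
v=f([(588,113),(588,396),(505,240),(671,240)],.044);print('oval',v[:2].mean(0),v[2:].mean(0),N(v[0]-v[1]),N(v[2]-v[3]))
l=f([(508,190),(508,310),(669,190),(669,310)],.044);print(an(l[0]-l[1]),an(l[2]-l[3]))
t=f([(502,40),(685,40),(672,435),(510,435)],.026);print('tray',t.mean(0),an(t[0]-t[3]),an(t[1]-t[2]),an(t[0]-t[1])-90)
o=np.load('c3.npy',allow_pickle=True).item()
g=lambda pts,z:np.array([at('wrist',191+(x+.5)/3-.5,88+(y+.5)/3-.5,z,o)[:2] for x,y in pts])
print(g([(127,196),(274,196),(271,340),(131,340)],.046).mean(0), g([(103,149),(299,149),(295,336),(108,336)],.008).mean(0))
E
```

```text
oval [ 0.42805878 -0.00308379] [0.43300423 0.00298774] 0.10131609037152449 0.057000232632935854
49.2 52.5
tray [ 0.42842341 -0.0049825 ] 50.2 50.9 50.80000000000001
[0.61405301 0.24413379] [0.61430648 0.24335308]
```

Request:
servo_tool(
  moves=[
    [-0.1,0,-3,0],
    [-0.1,0,-7,0],
    [-0.1,0,-11,0],
    [-0.1,0,-14,0],
    [-0.1,0,-16,0],
    [-0.1,0,-16.7,0],
    [-0.1,0,-17,0],
    [-0.1,0,-17,0],
    [-0.1,0,-17,0],
  ],
)

```text
time: 19.5
ee_pos: [0.4296, -0.0037, 0.0276]
tcp_rot: [179.9, -0.1, 50.9]
wrist_force: [-0.5, 0.2, 0.6]
opening: 0.0854
grasp_force: 0.0
```

Request:
servo_tool(
  moves=[
    [0,0,0,0],
    [0,0,0,0],
    [0,0,0,0],
    [0,0,0,0],
    [0,0,0,0],
    [0,0,0,0],
    [0,0,0,0],
    [0,0,0,0],
    [0,0,0,0],
    [0,0,0,0],
  ],
  claw=1,
  force=30,
)

```text
time: 20.33
ee_pos: [0.4294, -0.0039, 0.0275]
tcp_rot: [179.9, -0.1, 50.9]
wrist_force: [-1.3, 1.4, 6.4]
opening: 0.0551
grasp_force: 31.9
```

Request:
servo_tool(
  moves=[
    [0,0,0.3,0],
    [0,0,0.8,0],
    [0,0,1.6,0],
    [0,0,3,0],
    [0,0,5,0],
    [0,0,7.5,0],
    [-0.2,-2,8.5,0.1],
    [-0.6,-5,8.5,0.2],
    [-1,-8.5,8.5,0.3],
    [-1.4,-12,8.5,0.4],
    [-1.8,-15.5,8.5,0.5],
    [-2.2,-19,8.5,0.6],
    [-2.7,-22.5,8.5,0.691],
    [-3,-26,8.5,0.691],
    [-3.4,-29,7.5,0.691],
    [-3.7,-31.5,6,0.691],
    [-3.8,-32.2,4.5,0.691],
    [-3.8,-32.2,4.5,0.691],
    [-3.8,-32.2,4.5,0.691],
    [-3.8,-32.2,4.5,0.691],
  ],
)

```text
time: 22.0
ee_pos: [0.391, -0.3255, 0.0724]
tcp_rot: [180.0, 0.0, 90.5]
wrist_force: [-0.3, -0.3, -1.2]
opening: 0.055
grasp_force: 32.5
```

```bash
python3 s.py p2; python3 - <<'E'
from h import *
o=get_obs();print(o['opening'],o['grasp_force'])
cv2.imwrite('pics/n.png',cv2.resize(cv2.imread('pics/p2.png')[60:380,96:416],(600,600),interpolation=cv2.INTER_CUBIC))
def stad(c,yaw,L,W,z):
    t=np.linspace(0,2*np.pi,73);x=W/2*np.cos(t);y=W/2*np.sin(t);x=x+np.where(x>=0,1,-1)*(L-W)/2
    a=np.radians(yaw);return np.c_[c[0]+x*np.cos(a)-y*np.sin(a),c[1]+x*np.sin(a)+y*np.cos(a),0*x+z]
e=o['ee_pos']
for nm,p in(('batt',stad((.3903,-.3264),90.5,.116,.072,.008)),('rim',stad(e,90.5,.1,.056,e[2]-.0095+.026))):
    q=(proj('wrist',p,o)-[96,60])*1.875;print(nm,q.min(0),q.max(0))
a=np.radians(90.5);c,s=np.cos(a),np.sin(a)
print(((proj('wrist',[[.3903+x*c-y*s,-.3264+x*s+y*c,.02] for x in(.028,-.028) for y in(.014,-.014)],o)-[96,60])*1.875).round(0))
E
```

```text
22.0 [ 0.39098347 -0.32547507  0.07236181] [1.79971304e+02 9.32305871e-03 9.04796815e+01] [-40.  -1. -13.  77.   0.  50.]
0.05490258791424942 32.45133966207504
batt [211.92822231 136.55258858] [395.74546031 404.72142358]
rim [196.35249899 209.61997097] [419.20583165 540.54791706]
[[266. 223.]
 [342. 223.]
 [269. 358.]
 [339. 358.]]
```

View pics/n.png

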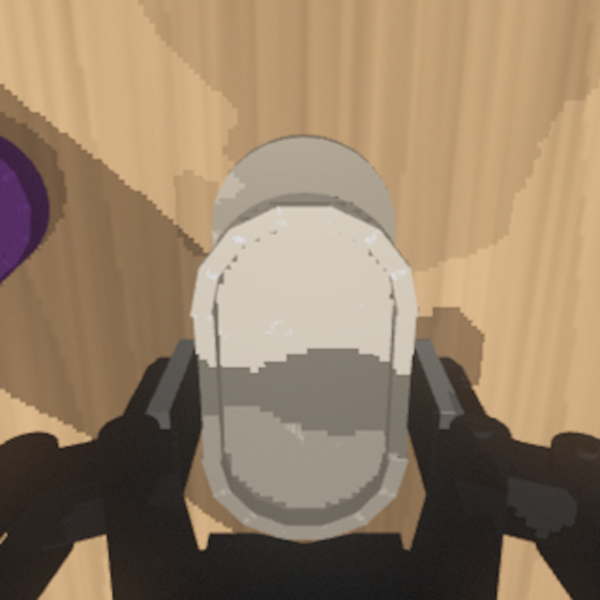

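The oval dish is level over the pin batt, with the batt top at y 136 and the dish at x 192 to 415, y 205 to 541. It needs a 1 mm shift in y.

Request:
servo_tool(
  moves=[
    [0,-0.1,-1.5,0],
    [0,-0.1,-2.6,0],
    [0,-0.1,-3.4,0],
    [0,-0.1,-3.8,0],
    [0,-0.1,-4,0],
    [0,-0.1,-4.1,0],
    [0,-0.1,-4.2,0],
    [0,-0.1,-4.25,0],
    [0,-0.1,-4.3,0],
    [0,-0.1,-4.35,0],
    [0,-0.1,-4.35,0],
  ],
)

```text
time: 22.97
ee_pos: [0.3909, -0.3271, 0.0294]
tcp_rot: [179.9, 0.0, 90.5]
wrist_force: [-4.8, 4.5, 10.9]
opening: 0.0555
grasp_force: 33.8
```

Request:
servo_tool(
  moves=[
    [0,0,0.08,0],
    [0,0,0.08,0],
    [0,0,0.08,0],
    [0,0,0.08,0],
    [0,0,0.08,0],
    [0,0,0.08,0],
    [0,0,1,0],
    [0,0,3,0],
    [0,0,6,0],
    [0,0,9,0],
    [0,0,12,0],
    [0,0,15,0],
    [0,0,17,0],
    [0,0,17,0],
    [0,0,17,0],
  ],
  claw=0,
)

```text
time: 24.22
ee_pos: [0.3911, -0.3273, 0.1993]
tcp_rot: [179.9, 0.1, 90.5]
wrist_force: [-0.3, -0.2, 0.4]
opening: 0.0856
grasp_force: 0.0
```

```bash
python3 s.py p3
```

```text
24.2167 [ 0.39111401 -0.32733307  0.19932632] [1.79886240e+02 9.83936663e-02 9.04548648e+01] [-40.  -1.   0.  91.  -0.  50.]
```

Request:
servo_tool(
  moves=[
    [0.2,3,0,-0.1],
    [0.6,7,0,-0.2],
    [1,10.5,0,-0.3],
    [1.4,14,0,-0.4],
    [1.8,17.5,0,-0.5],
    [2.2,21,0,-0.6],
    [2.7,24.5,0,-0.691],
    [3.2,28,0,-0.691],
    [3.6,30.5,0,-0.691],
    [3.8,32.2,0,-0.691],
    [3.8,32.2,0,-0.691],
    [3.8,32.2,0,-0.691],
    [3.8,32.2,0,-0.691],
  ],
)

```text
time: 25.35
ee_pos: [0.4283, -0.0053, 0.197]
tcp_rot: [-179.9, 0.1, 50.9]
wrist_force: [0.3, 0.0, -0.8]
opening: 0.085
grasp_force: 0.0
```

```bash
python3 s.py st3; python3 - <<'E'
from h import *
T=[]
for n,P in dict(p3=(.3903,-.3264,.03),st3=(.4285,-.0048,.026)).items():
    o=np.load(n+'.npy',allow_pickle=True).item();p=proj('wrist',[P],o)[0].astype(int);x=p[0]-67;y=p[1]-85;print(n,x,y,p)
    T.append(cv2.resize(cv2.imread(f'pics/{n}.png')[y:y+170,x:x+130],None,fx=3,fy=3,interpolation=cv2.INTER_CUBIC))
cv2.imwrite('pics/q.png',np.hstack(T))
# orange tray by colour
im=cv2.imread('pics/st3.png');h=cv2.cvtColor(im,cv2.COLOR_BGR2HSV)
m=((h[...,0]<11)&(h[...,1]>110)).astype(np.uint8);m[:80]=0;m=cv2.morphologyEx(m,cv2.MORPH_CLOSE,np.ones((7,7)))
m=cv2.morphologyEx(m,cv2.MORPH_OPEN,np.ones((9,9)))
for c in cv2.findContours(m,cv2.RETR_EXTERNAL,2)[0]:
    if cv2.contourArea(c)>1500:
        r=cv2.boundingRect(c);print(r,cv2.minAreaRect(c))
        ap=cv2.approxPolyDP(cv2.convexHull(c),4,True)[:,0];print(ap.tolist());w=np.array([at('wrist',*q,.026,o)[:2] for q in ap]);print(w.mean(0),w)
E
```

```text
25.35 [ 0.42826443 -0.00530971  0.19696507] [-1.79943697e+02  6.15976438e-02  5.08798546e+01] [ -1. -12. -10.  92.  -0. 128.]
p3 191 87 [258 172]
st3 192 87 [259 172]
(230, 102, 61, 131) ((260.0, 167.0), (130.0, 60.0), 90.0)
[[288, 102], [285, 232], [233, 232], [230, 102]]
[ 0.42870134 -0.00432333] [[ 0.49779384  0.03383198]
 [ 0.4063269  -0.08048617]
 [ 0.35876101 -0.04180671]
 [ 0.45192359  0.07116758]]
(0, 86, 76, 48) ((36.743934631347656, 109.06846618652344), (42.94389343261719, 77.42742919921875), 79.11447143554688)
[[74, 99], [75, 118], [66, 125], [17, 133], [0, 123], [0, 95], [58, 86]]
[0.29492469 0.18680647] [[0.33075714 0.17354829]
 [0.31679347 0.16070698]
 [0.3039061  0.16203032]
 [0.25725334 0.18935253]
 [0.25208275 0.20683822]
 [0.27561013 0.22341187]
 [0.32806992 0.19175712]]
```

Request:
servo_tool(
  moves=[
    [0,0,-3,0],
    [0,0,-7,0],
    [0,0,-11,0],
    [0,0,-14,0],
    [0,0,-16.5,0],
    [0,0,-18,0],
    [0,0,-18.8,0],
    [0,0,-19.1,0],
    [0,0,-19.1,0],
    [0,0,-19.1,0],
  ],
)

```text
time: 26.23
ee_pos: [0.4293, -0.0053, 0.0078]
tcp_rot: [179.9, -0.0, 50.8]
wrist_force: [-0.1, 0.1, 0.2]
opening: 0.0852
grasp_force: 0.0
```

Request:
servo_tool(
  moves=[
    [0,0,0,0],
    [0,0,0,0],
    [0,0,0,0],
    [0,0,0,0],
    [0,0,0,0],
    [0,0,0,0],
    [0,0,0,0],
    [0,0,0,0],
    [0,0,0,0],
    [0,0,0,0],
  ],
  claw=1,
  force=40,
)

```text
time: 27.07
ee_pos: [0.4295, -0.005, 0.0081]
tcp_rot: [179.9, -0.1, 50.9]
wrist_force: [-0.2, -1.8, 5.6]
opening: 0.0629
grasp_force: 44.2
```

Request:
servo_tool(
  moves=[
    [0,0,0.3,0],
    [0,0,0.8,0],
    [0,0,1.6,0],
    [0,0,3,0],
    [0,0,5,0],
    [0,0,8,0],
    [-0.2,2,10,0.1],
    [-0.6,5,11,0.2],
    [-1,8.5,11,0.3],
    [-1.4,12,11,0.4],
    [-1.8,15.5,11,0.5],
    [-2.2,19,11,0.6],
    [-2.7,22.5,11,0.7],
    [-3.2,26,11,0.777],
    [-3.6,29.5,10,0.777],
    [-4,33,8,0.777],
    [-4.1,35.2,6.5,0.777],
    [-4.1,35.7,5,0.777],
    [-4.1,35.7,5,0.777],
    [-4.1,35.7,5,0.777],
  ],
)

```text
time: 28.73
ee_pos: [0.3871, 0.3517, 0.0566]
tcp_rot: [-179.9, 0.1, 95.4]
wrist_force: [-1.1, -1.1, -1.4]
opening: 0.0628
grasp_force: 44.9
```

Request:
servo_tool(
  moves=[
    [0,0,0,0],
    [0,0,0,0],
    [0,0,0,0],
  ],
)

```text
time: 28.98
ee_pos: [0.3884, 0.3517, 0.0581]
tcp_rot: [179.9, -0.1, 95.3]
wrist_force: [1.0, 0.8, -2.4]
opening: 0.0624
grasp_force: 44.9
```

```bash
python3 s.py b2w; python3 - <<'E'
from h import *
o=get_obs();print(o['opening'],o['grasp_force'],o['wrist_force'])
A=cv2.resize(cv2.imread('pics/b2w.png')[40:384,100:410],(540,600),interpolation=cv2.INTER_CUBIC);k=600/344
B=cv2.resize(cv2.imread('pics/p3.png')[87:257,191:321],(260,340),interpolation=cv2.INTER_CUBIC)
cv2.imwrite('pics/r.png',np.hstack([A,cv2.copyMakeBorder(B,0,260,0,0,cv2.BORDER_CONSTANT)]))
def rect(c,yaw,L,W,z):
    a=np.radians(yaw);C,S=np.cos(a),np.sin(a);return [[c[0]+x*C-y*S,c[1]+x*S+y*C,z] for x,y in((L/2,W/2),(L/2,-W/2),(-L/2,-W/2),(-L/2,W/2))]
e=o['ee_pos']
for nm,p in(('batt',rect((.3875,.3523),95.4,.166,.08,.008)),('tray rim',rect(e,o['tcp_rot'][2],.15,.064,e[2]+.0019+.016))):
    print(nm,((proj('wrist',p,o)-[100,40])*k).round(0).tolist())
o=np.load('p3.npy',allow_pickle=True).item()
for c,r,z,L in(((.3903,-.3264),.036,.008,.044),((.3903,-.3264),.028,.046,.044)):
    a=np.radians(90.5);d=np.array([np.cos(a),np.sin(a)])*L/2
    q=np.vstack([(proj('wrist',ring(np.array(c)+s*d,r,z),o)-[191,87])*2 for s in(1,-1)]);print(q.min(0)+[540,0],q.max(0)+[540,0])
E
```

```text
28.9833 [0.38837052 0.35173704 0.05811549] [ 1.79916375e+02 -6.14484924e-02  9.53179101e+01] [ 42.   2. -13.  76.  -0. 127.]
0.06272599858812616 44.89158198237419 [-0.13637378 -0.32445759 -2.27115659]
batt [[163.0, 92.0], [388.0, 92.0], [364.0, 474.0], [189.0, 475.0]]
tray rim [[144.0, 128.0], [416.0, 128.0], [376.0, 601.0], [181.0, 601.0]]
[610.8386908  59.5915888] [736.94421054 254.11374385]
[619.02357363  81.88106337] [728.90024434 267.43794544]
```

View pics/r.png

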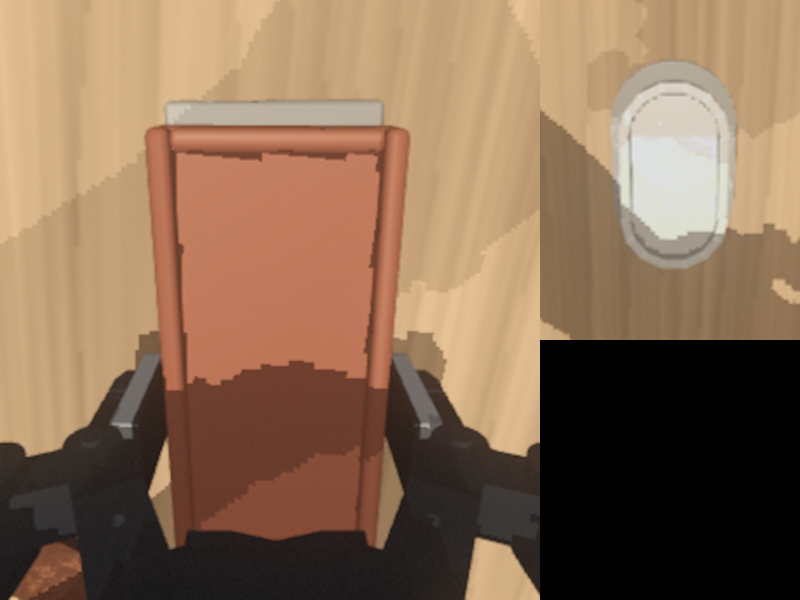

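The oval dish sits centred on the pins. The tray is level over the bar batt, but the batt's far edge reads y 101 against the predicted 92. I'll refine the batt position along its length before lowering.

```bash
python3 - <<'E'
from h import *
a=np.radians(95.4);d=np.array([np.cos(a),np.sin(a)]);C=np.array([.3875,.3523])
for n in('bar','b2w'):
    o=np.load(n+'.npy',allow_pickle=True).item();im=cv2.imread(f'pics/{n}.png')
    g=cv2.GaussianBlur(im,(5,1),0).astype(int)
    far=[*(C+d*.083),.008];near=[*(C-d*.083),.008]
    pts=[far,near]+[[*(C+s*d*.045),.02] for s in(1,-1)]
    P=proj('wrist',pts,o);print(n,'pred far,near,r1,r2',P.round(1).tolist())
    x=int(P[0,0]);
    for i in(range(4) if n=='bar' else [0]):
        y=int(P[i,1]);x=int(P[i,0]);print(y-9,[(int(v[0]),int(v[2])) for v in g[max(0,y-9):y+10,x+10]])
E
```

```text
bar pred far,near,r1,r2 [[250.3, 85.2], [252.6, 221.6], [250.6, 121.0], [251.9, 197.0]]
76 [(112, 185), (112, 185), (112, 185), (112, 184), (112, 184), (111, 184), (111, 184), (111, 183), (111, 183), (112, 183), (111, 183), (108, 173), (117, 157), (146, 172), (157, 183), (157, 183), (157, 183), (157, 182), (156, 182)]
212 [(99, 121), (98, 120), (99, 121), (99, 121), (98, 121), (98, 121), (99, 121), (99, 120), (98, 121), (98, 121), (94, 121), (82, 123), (78, 132), (77, 131), (78, 131), (77, 131), (78, 131), (77, 131), (76, 130)]
112 [(154, 180), (155, 180), (154, 179), (157, 183), (179, 200), (201, 217), (199, 217), (195, 214), (175, 195), (171, 188), (203, 217), (198, 217), (193, 216), (177, 201), (136, 159), (152, 175), (192, 215), (179, 200), (134, 158)]
187 [(160, 186), (159, 186), (154, 181), (152, 178), (185, 201), (208, 217), (207, 217), (190, 203), (131, 153), (139, 162), (186, 201), (210, 217), (207, 217), (193, 208), (155, 177), (127, 150), (100, 122), (99, 122), (100, 123)]
b2w pred far,near,r1,r2 [[258.0, 92.6], [258.4, 311.9], [258.1, 156.9], [258.3, 280.3]]
83 [(124, 201), (124, 201), (124, 201), (125, 201), (124, 201), (124, 201), (124, 201), (124, 201), (124, 200), (124, 201), (123, 200), (124, 200), (125, 201), (120, 194), (120, 173), (134, 163), (148, 176), (157, 185), (162, 190)]
```

```bash
python3 - <<'E'
from h import *
a=np.radians(95.4);d=np.array([np.cos(a),np.sin(a)]);C=np.array([.3875,.3523])
o=np.load('bar.npy',allow_pickle=True).item()
for v,z in((88.3,.008),(223,.008),(120.8,.02),(195.6,.02)): print(v,round(float((at('wrist',251,v,z,o)[:2]-C)@d)*1000,1))
p,_=ray('wrist',0,0,o);print('cam',((p[:2]-C)@d)*1000,p[2])
o=np.load('b2w.npy',allow_pickle=True).item();print(round(float((at('wrist',258,97.5,.008,o)[:2]-C)@d)*1000,1),'tcp',(o['ee_pos'][:2]-C)@d*1000)
print('tray far',[(round(float((at('wrist',258,40+y/(600/344),o['ee_pos'][2]+.0179,o)[:2]-o['ee_pos'][:2])@d)*1000,1)) for y in(126,128)])
E
python3 - <<'E'
import os;os.chdir('.')
from h import *
# raw side-image profile for bar: scene camera long-axis ends of batt
im=cv2.imread('pics/a.png');a=np.radians(95.4);d=np.array([np.cos(a),np.sin(a)]);C=np.array([.3875,.3523])
for s in(1,-1):
    L=[C+s*d*t for t in np.arange(.072,.096,.002)];P=proj('scene',[[*q,.008] for q in L]).astype(np.float32)
    print(s,cv2.remap(im,P[:,0].copy(),P[:,1].copy(),1)[:,0,0].tolist() if 0 else [int(im[int(round(y)),int(round(x))][0]) for x,y in P])
E
```

```text
88.3 79.7
223 -85.0
120.8 45.2
195.6 -43.2
cam 72.88253205146889 0.3568071185900435
80.1 tcp -0.6423817790103623
tray far [75.5, 75.1]
1 [118, 120, 120, 99, 91, 91, 93, 93, 91, 91, 92, 92, 92]
-1 [121, 121, 121, 122, 122, 121, 121, 102, 102, 53, 53, 84, 86]
```

The batt edges in three pictures put its centre about 2.7 mm back along its length, so I correct by that while lowering.

Request:
servo_tool(
  moves=[
    [0,-0.25,-1,0],
    [0,-0.25,-2,0],
    [0,-0.25,-2.8,0],
    [0,-0.25,-3.3,0],
    [0,-0.25,-3.6,0],
    [0,-0.25,-3.75,0],
    [0,-0.25,-3.85,0],
    [0,-0.25,-3.9,0],
    [0,-0.25,-3.95,0],
    [0,-0.25,-4,0],
    [0,-0.25,-4,0],
    [0,-0.25,-4,0],
  ],
)

```text
time: 30.03
ee_pos: [0.3877, 0.3496, 0.0181]
tcp_rot: [180.0, -0.0, 95.4]
wrist_force: [-5.0, -4.3, 9.4]
opening: 0.0628
grasp_force: 46.1
```

Request:
servo_tool(
  moves=[
    [0,0,0.05,0],
    [0,0,0.05,0],
    [0,0,0.05,0],
    [0,0,0.05,0],
    [0,0,0.05,0],
    [0,0,0.05,0],
    [0,0,1,0],
    [0,0,3,0],
    [0,0,6,0],
    [0,0,9,0],
    [0,0,12,0],
    [0,0,15,0],
    [0,0,18,0],
    [0,0,20,0],
    [0,0,20,0],
    [0,0,20,0],
    [0,0,20,0],
  ],
  claw=0,
)

```text
time: 31.45
ee_pos: [0.3875, 0.3494, 0.2163]
tcp_rot: [-180.0, 0.0, 95.4]
wrist_force: [0.2, -0.7, -0.7]
opening: 0.0857
grasp_force: 0.0
```

```bash
python3 s.py fin; python3 - <<'E'
from h import *
s=snap('scene','fs.png')
A=cv2.resize(cv2.imread('pics/fin.png')[90:250,175:335],(330,330),interpolation=cv2.INTER_CUBIC)
B=cv2.resize(cv2.imread('pics/fs.png')[170:285,140:400],(610,270),interpolation=cv2.INTER_CUBIC)
W=np.zeros((600,610,3),np.uint8);W[:330,:330]=A;W[330:]=B
cv2.imwrite('pics/t.png',W)
E
```

```text
31.45 [0.3875304  0.34944559 0.21628069] [-1.79971149e+02  2.01934321e-02  9.53872240e+01] [ 42.   1.   4.  93.   0. 127.]
```

View pics/t.png

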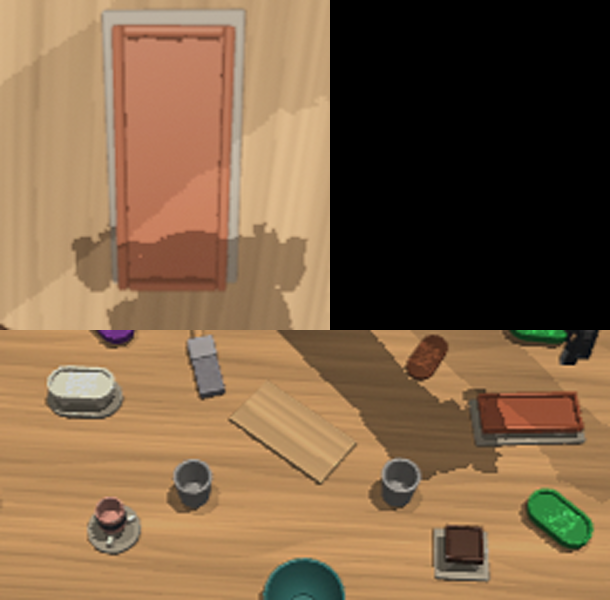

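Final pictures: the tray stands on the long batt (far rim y 25, near rim y 289, batt far edge y 11). The cup, square and oval are on their supports and the raw cups are unmoved. One numeric check of the tray's centring before handing in.

```bash
python3 - <<'E'
from h import *
o=np.load('fin.npy',allow_pickle=True).item();k=330/160
a=np.radians(95.4);d=np.array([np.cos(a),np.sin(a)]);n=np.array([d[1],-d[0]]);C=np.array([.3878,.3495])
f=lambda x,y,z:[round(float((at('wrist',175+x/k-.3,90+y/k-.3,z,o)[:2]-C)@e)*1000,1) for e in(d,n)]
print('tray',f(113,25,.036),f(236,25,.036),f(120,289,.036),f(226,289,.036),'batt',f(103,11,.008),f(244,11,.008))
E
```

```text
tray [75.2, -31.4] [75.2, 31.2] [-72.8, -32.0] [-72.8, 30.2] batt [81.9, -39.3] [81.9, 38.2]
```

```bash
python3 -c "
from workcell import *
print(job_done())"
```

```text
the job is handed in; nothing more can be done
None
```

I set all four pieces upright on their own supports in the order asked and handed the job in at about 31 s; by the pictures each is within about 2 mm of centre, and both raw cups stand where they were.

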